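# Book a boxed hitch part in at the trigger scanner

### The arm

A 7-joint arm with a two-finger parallel gripper is mounted at the origin on the work surface. World frame = base frame: x ahead of the robot, y to its left, z up, the work surface at z = 0. Lengths are in m, angles in rad, forces in N, time in s.
With the tool pointing down it reaches from about 0.425 to 0.925 m from the base axis. Payload 6.8 kg.
Tool frame: the origin (TCP) lies on the mounting face of the last link; the fingertips stand 173 mm ahead of it and the grasp point (between the pads) lies 155 mm ahead of it (grip_point_offset is the distance from the TCP to the grasp point, in m); x points along the fingers, z is the direction in which the jaws open and shut, and the axes are right-handed (so a half turn about x gives the same grasp; the last joint's range is limited). The gripper opens to 85 mm and grips with 20 to 120 N. Pads are 22 mm wide; open, the fingers measure 114 mm over their backs; the gripper's body (76 mm by 85 mm) begins 54 mm behind the grasp point. The pads swing forward as they close: fully open they stand 13 mm farther back than shut.
Start: joints at [1.012, 0.477, 0.022, 1.555, -0.011, 1.109, -0.083], TCP at [0.294, -0.608, 0.405] pointing down, gripper open.
Joint ranges: [-2.96, 2.96], [-0.34, 2.1], [-1.41, 1.46], [0.24, 2.44], [-1.37, 4.51], [0.17, 1.92], [-2.96, 2.96]. Speed limits (rad/s): [2.39, 2.39, 3.14, 3.14, 3.14, 3.14, 3.14].

### API

Orientations are given as a rotation vector (axis times angle).
In Python, from bench import * gives the robot as it stands. The module is installed in compiled form; this text tells all that it offers.
- The arm moves only by the tool servo_tool, never from a script. Its argument "motion" is a list of rows, each a list of 5 numbers: the shift along the tool's x, y, z in m, then the turn about the tool's x in degrees, then the gripper command: -1 is fully open, 1 is shut, values between are in proportion. In form: [[dx, dy, dz, turn, fingers], ...]. A call has 1 to 8 rows; each row is the pose to reach, as a shift and turn from the pose measured when the call began, along the tool's axes at that moment; what a row does not reach only later rows make up. A row lasts 1/10 s, in which the tool goes at most 50 mm and 8.59 degrees, less where a joint would pass 70% of its speed; a pose out of reach is approached as far as the arm can. A call with a gripper value outside its range is refused whole. The fingers move at their own pace and stop on an object; "force" is the grip in N (left out, the last holds). Time passes only in rows, so rows that repeat a pose let the fingers close. It gives the time, the measured TCP pose, the force and the opening at its end, in the units of the state.
- get_obs(): the state, without advancing time (a new reading comes with each control period).
- grab_frame(name): name is "scene" or "side" or "wrist"; returns the picture (420x560x3 uint8, red, green, blue); there is no depth.
- camera_params(name): a dict with "mtx" (3x3 intrinsics, pixels), "world_to_cam" (4x4, takes a point from world to camera coordinates); the wrist camera has in their place "T_tool_cam" (4x4, takes a point from camera to tool coordinates, whose origin is the TCP and whose axes are the tool frame's). Camera axes: x right, y down, z forward; pixel columns grow to the right and rows downward; lengths in m; the calibration is good to about 2 mm. A picture is of the moment at which its call begins: read the wrist's pose just before it. camera_params takes no time and is no camera call.
- hand_in(): hands the job in, once; it reports no verdict.
The state is a dict: "clock": time; "joints": joint angles; "qvel": joint speeds; "tau": joint torques, N m; "tcp_pos": TCP position; "orientation": TCP orientation; "contact_force": force on the tool from outside, world axes, zero at the start; "moment": the same for the moment, N m; "grip_width": finger opening in m.
Only numpy, scipy, OpenCV 4.12 (cv2) and the standard library are available. Lean on these libraries where they do the work, as an engineer would, in place of code of your own. Each camera call takes 0.05 s, during which the arm holds its last target. There are 200 camera calls.

### The job

The tall carton standing in front of the scanner is already booked in: put it upright in a bay of the low two-bay tray first. Then stand the other labelled carton inside the outline with its label facing the scanner window, let go of it, squeeze the scanner's trigger fully home for a moment and release it, and finally stand that carton upright in the tray's free bay. Set cartons down rather than dropping or tipping them, do not work the trigger at any other time, and leave the other things where they are.

Things in the scene. Friction and masses are not known exactly. Their poses are not given: they have to be found in the camera images.
- station: Fixed scan station: steel base plate 280 x 140 x 10 mm; origin at its underside centre, x along the plate, z up. A pistol scanner is clamped on it upside down: head at station x -132 to -19, 68 mm wide (clamp cheeks 80 mm), top z 87 mm, looking along +x. Yaw varies; +x points roughly to world +y. It stands left or right of the table's middle.
- spot (a point): Centre of the thin black outline on the station's plate (station x +75, y 0, z 10 mm), 108 mm (along station x) by 84 mm inside; axes as the station's. The label carton must stand inside it, long side along station x, label end towards the scanner (station -x).
- window (a point): Centre of the scanner's window (station x -19, y 0, z 58 mm), looking along station +x.
- trigger (a joint): Sprung trigger hinge, rad: 0 released, 0.30 at its stop; past 0.22 is home, below 0.04 released. Hinge along station y at station x -50, z 92 mm; its upper end swings towards the grip (station -x) and springs back. About 3 N to start and 8 N to hold home, 50 mm above the hinge.
- trigger_face (a point): Point on the trigger's front (+x) face, 50 mm above its hinge: at rest station x -45, y 0, z 142 mm. The trigger is a plate 10 mm thick, 18 mm wide, up to z 160 mm. Grip back to trigger front is 60 mm at rest, about 45 mm squeezed: pinch both from above, fingers closing along station x.
- tray: Fixed low sheet-metal tray 112 (x) x 216 (y) x 30 mm high, 5 mm walls and floor, a divider across the middle: two bays side by side along its y, each about 102 x 100 mm inside. Origin at its underside centre; yaw varies; on the side of the table where the station is not.
- bay_a (a point): Centre of the floor of the tray's +y bay (tray y +53.5, z 5 mm).
- bay_b (a point): Centre of the floor of the tray's -y bay (tray y -53.5, z 5 mm).
- tall_carton: Red carton 54 x 54 x 100 mm high, labelled, 0.25 to 0.5 kg, standing on the station's outline at the start. Origin at the centre of its underside, z up.
- label_carton: Red carton 84 (x) x 60 (y) x 74 mm high, 0.3 to 0.65 kg, standing on the table between the station and the tray at any yaw. Origin at the centre of its underside; a white barred label covers its -x end face and folds 22 mm over the top edge there.
- label (a point): Centre of the label on the label carton's -x end face (x -42, z 45 mm); axes as the carton's.
- flat_carton: Bystander: red carton without label, 110 x 75 x 48 mm high, standing beyond the label carton. Origin at underside centre. Leave in place.
- small_carton: Bystander: red carton without label, 50 x 70 x 45 mm high, on the robot's side of the station. Origin at underside centre. Leave in place.
- tin: Bystander: upright steel tin, 60 mm across, 110 mm high, beyond the station. Origin at underside centre. Leave in place.
- hitch_ball: Bystander: steel tow ball on a flange, 50 mm across, 68 mm high, beyond the tray. Origin at underside centre. Leave in place.
- tape_roll: Bystander: cardboard ring 90 mm across, 45 mm high, lying flat beyond the label carton. Origin at underside centre. Leave in place.
- wrench: Bystander: steel wrench 170 mm long lying on the robot's side of the tray. Leave in place.
- grip_top (a point): Centre of the top of the scanner's fixed grip (station x -90, y 0, z 175 mm), axes as the station's. The grip stands straight up from the head: 30 mm along station x (x -105 to -75), 28 mm along y, with a thin look-only cap. The trigger stands 20 mm in front of it, on its +x side.
Things that resemble listed ones, but are neither listed nor needed, are in the scene too. Leave any yellow look-alike of the label_carton alone. Of the things shaped like the tray, the metal one is meant.

How it is judged:
By the outcome, as a careful person would: the job done as asked, in the order asked, and still so for the second after the job is handed in, with the robot touching nothing.
It also fails if it takes over 72 s, if anything falls off the work surface, if the arm or the gripper's body presses on something with over 40 N, if the wrist force passes 120 N, or if a joint passes its speed limit or range.

## Working session

There is one attempt and no reset: what is moved stays moved. The work goes in short steps, Python scripts to look and compute and a tool call to move; the robot and the scene stay as the last step left them, time stands still between calls to the robot, and variables do not carry over. Pictures are saved under pics/ and viewed, about 8 in all and at most 12, crops included, and the job is handed in when it is done.

Besides the shell and the picture viewer there is one more tool, called after "Emit:" as name(argument=value, ...) on one line, values as JSON. servo_tool: Moves the arm, as the interface text tells. Its arguments: {"type":"object","properties":{"motion":{"type":"array","items":{"type":"array","items":{"type":"number"}}},"force":{"type":"number"}},"required":["motion"]}

```bash
mkdir -p pics; python3 - <<'E'
from bench import *
import cv2,numpy as np
o=get_obs();print(o)
for n in("scene","side"):
    im=grab_frame(n);cv2.imwrite(f"pics/{n}0.png",cv2.resize(im[:,:,::-1],(800,600),interpolation=cv2.INTER_CUBIC));cv2.imwrite(f"pics/{n}0_raw.png",im[:,:,::-1])
    print(n,camera_params(n))
print(camera_params("wrist"))
E
```

```text
{'clock': 0.0, 'joints': array([ 1.01190852,  0.47780238,  0.02232194,  1.5564481 , -0.01148936,
        1.10928202, -0.08311873]), 'qvel': array([-2.53549421e-06,  4.44029127e-04, -1.55019185e-04, -1.17661509e-03,
        5.50958666e-04,  1.93473103e-03,  1.04813533e-03]), 'tau': array([ 7.23485828e-04, -5.96452045e+01,  1.60844665e+00, -2.81197751e+01,
        1.24697608e-02,  9.49470385e-03, -1.69559803e-05]), 'tcp_pos': array([ 0.29397728, -0.60731762,  0.40372497]), 'orientation': array([ 0.87194824,  1.39101215, -0.87056319]), 'contact_force': array([-0.02339371,  0.3510398 ,  0.51569709]), 'moment': array([-0.04705558, -0.07087471, -0.02019811]), 'grip_width': 0.08556869483362556}
scene {'mtx': array([[483.04372644,   0.        , 280.98196313],
       [  0.        , 483.04372644, 218.10169605],
       [  0.        ,   0.        ,   1.        ]]), 'world_to_cam': array([[-0.76836448,  0.63985886, -0.01402353,  0.37532572],
       [ 0.45753404,  0.53383742, -0.71111196, -0.10712004],
       [-0.447525  , -0.55280942, -0.70293892,  1.61939076],
       [ 0.        ,  0.        ,  
[... 276 characters left out ...]
    [-0.23035523,  0.48984733, -0.84082463,  0.22664881],
       [ 0.39401814, -0.74310988, -0.54086728,  0.98370671],
       [ 0.        ,  0.        ,  0.        ,  1.        ]])}
{'mtx': array([[330.04335698,   0.        , 278.19833824],
       [  0.        , 330.04335698, 206.9842851 ],
       [  0.        ,   0.        ,   1.        ]]), 'T_tool_cam': array([[ 4.68486325e-04, -2.70604055e-01,  9.62690618e-01,
         2.98076066e-02],
       [-1.58425594e-03, -9.62689716e-01, -2.70603030e-01,
         6.79131185e-02],
       [ 9.99998635e-01, -1.39837451e-03, -8.79713047e-04,
        -2.16464690e-03],
       [ 0.00000000e+00,  0.00000000e+00,  0.00000000e+00,
         1.00000000e+00]])}
```

View pics/scene0.png

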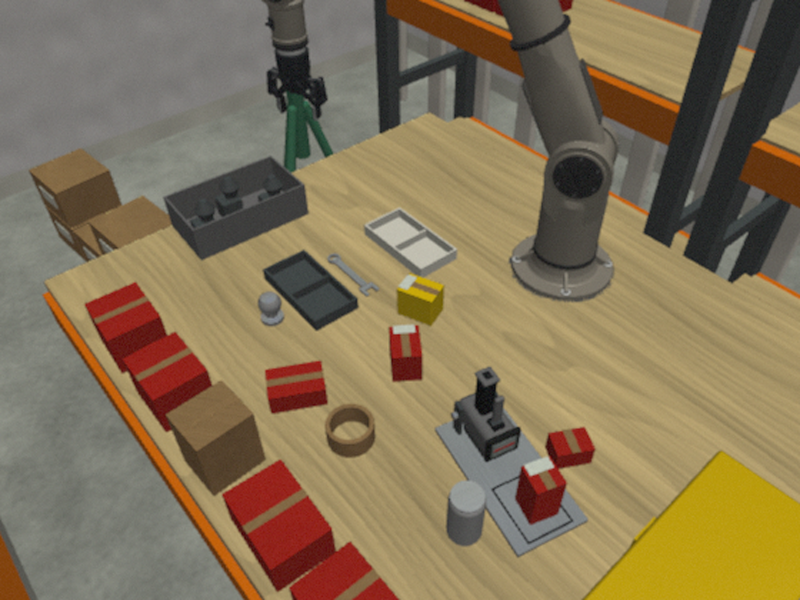

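View pics/side0.png

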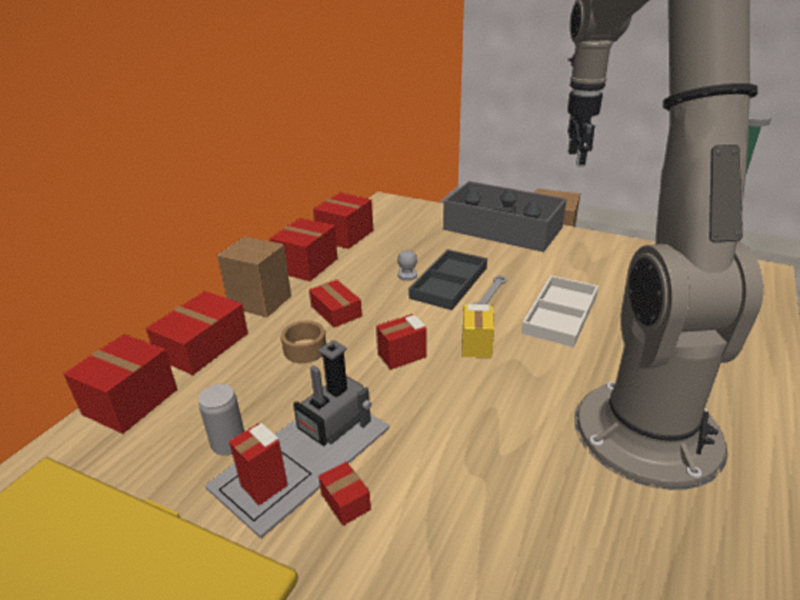

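The scene shows the station with the tall carton on it at about (515,480), the label carton at (405,352) and the dark metal tray at (310,288), with the wrench beside it. The white tray and yellow carton are decoys. The side view agrees. I'll enlarge both regions.

```bash
python3 - <<'E'
import cv2
a=cv2.imread("pics/scene0_raw.png")
def crop(x,y,w,h,s,n):
    c=cv2.resize(a[y:y+h,x:x+w],None,fx=s,fy=s,interpolation=cv2.INTER_CUBIC);cv2.imwrite(n,c)
crop(295,250,125,140,4.2857142857,"pics/c1.png")
crop(180,170,125,105,5.6,"pics/c2.png")
E
```

```text
(no output)
```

View pics/c1.png

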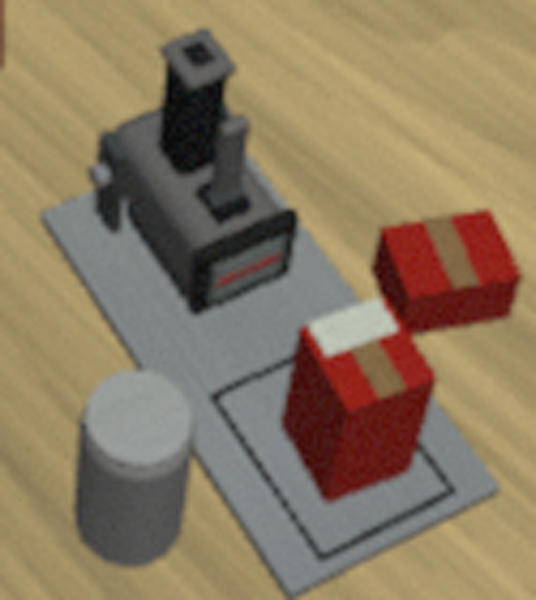

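View pics/c2.png

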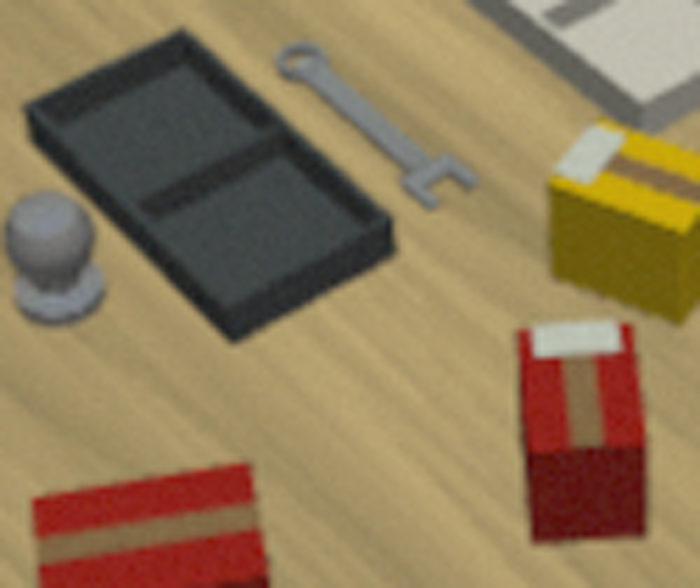

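The crops give clean corners for the plate, outline, tall carton, tray and label carton (label end at the top of the picture). I'll fit planar poses to them.

```bash
cat >h.py <<'E'
import numpy as np
from bench import *
from scipy.optimize import least_squares
from scipy.spatial.transform import Rotation as R
def projcam(n,P):
    c=camera_params(n);q=P@c["world_to_cam"][:3,:3].T+c["world_to_cam"][:3,3];q=q@c["mtx"].T;return q[:,:2]/q[:,2:]
def place(p,L):
    c,s=np.cos(p[2]),np.sin(p[2]);L=np.array(L,float)/1000
    return np.c_[p[0]+c*L[:,0]-s*L[:,1],p[1]+s*L[:,0]+c*L[:,1],L[:,2]]
def fit(f,L,px,p0):
    r=least_squares(lambda p:(f(place(p,L))-px).ravel(),p0,x_scale=[.1,.1,1]);return r.x,r.fun.reshape(-1,2)
def wristproj(o):
    c=camera_params("wrist");T=c["T_tool_cam"];Rt=R.from_rotvec(o["orientation"]).as_matrix();t=o["tcp_pos"]
    Rc=Rt@T[:3,:3];tc=Rt@T[:3,3]+t
    def f(P):
        q=(P-tc)@Rc@c["mtx"].T;return q[:,:2]/q[:,2:]
    return f
def move(o,tgt,yaw_dir=None):
    """tool-frame shift to a world target TCP; turn (deg, two options) so that tool z lies along world yaw_dir"""
    Rt=R.from_rotvec(o["orientation"]).as_matrix();d=Rt.T@(np.array(tgt)-o["tcp_pos"])
    a=None
    if yaw_dir is not None:
        v=Rt.T@[np.cos(yaw_dir),np.sin(yaw_dir),0];a=np.degrees(np.arctan2(-v[1],v[2]));a=(a,a-180*np.sign(a))
    return d.round(4),a,Rt.round(3)
E
python3 - <<'E'
from h import *
f=lambda P:projcam("scene",P)
c1=lambda a:np.array(a)/4.2857142857+[295,250]-.4
c2=lambda a:np.array(a)/5.6+[180,170]-.4
def go(n,L,px,p0):
    p,r=fit(f,L,px,p0);print(n,p.round(4),np.degrees(p[2]).round(1));print(np.abs(r).max(1).round(1))
go("station",[(-140,-70,10),(140,-70,10),(140,70,10),(21,-42,10),(129,-42,10),(129,42,10)],c1([(43,216),(290,597),(497,490),(213,397),(322,557),(455,492)]),[.6,.3,1.57])
go("tall",[(-27,-27,110),(-27,27,110),(27,27,110),(27,-27,110),(27,-27,10),(27,27,10)],c1([(302,325),(388,298),(435,378),(350,410),(331,500),(410,468)]),[.6,.3,1.57])
go("label",[(-42,-30,74),(-42,30,74),(42,30,74),(42,-30,74),(42,-30,0),(42,30,0)],c2([(518,330),(632,323),(645,440),(528,450),(533,543),(645,537)]),[.6,0,.8])
go("tray",[(-56,108,30),(56,108,30),(56,-108,30),(-56,-108,30),(56,108,0),(-56,108,0)],c2([(393,222),(232,322),(25,110),(183,30),(235,342),(393,250)]),[.6,-.3,0])
E
```

```text
station [0.5031 0.3087 1.3371] 76.6
[0.8 0.1 1.3 0.8 0.1 1.4]
tall [0.5145 0.3878 1.2457] 71.4
[0.6 1.  1.2 0.3 1.  0.8]
label [ 0.4755 -0.0036  0.949 ] 54.4
[0.6 0.6 0.6 0.3 0.6 0.4]
tray [ 0.5025 -0.3066 -0.0108] -0.6
[0.5 2.  0.7 0.2 1.3 1.3]
```

```bash
python3 - <<'E'
from h import *
o=get_obs()
for t,y in(((.46,-.2,.46),np.pi/2),((.50,.27,.46),np.radians(76.6))):
    print(*move(o,t,y),sep="\n")
f=lambda P:projcam("scene",P)
c1=lambda a:np.array([a])/4.2857142857+[295,250]-.4
c=camera_params("scene")
for n,px,z in(("tin top",(138,415),.11),("small top ctr",(448,253),.045),("grip top",(199,57),.178),("trig top",(234,123),.16)):
    r=least_squares(lambda p:(f(np.array([[p[0],p[1],z]]))-c1(px)).ravel(),[.5,.2]).x
    d=r-[.5031,.3087];a=1.3371;print(n,r.round(3),"station frame",(d[0]*np.cos(a)+d[1]*np.sin(a)).round(4),(-d[0]*np.sin(a)+d[1]*np.cos(a)).round(4))
E
```

```text
[-0.0557  0.3269 -0.2944]
(np.float64(-154.1699817690441), np.float64(25.830018230955886))
[[-0.001  0.9    0.436]
 [ 0.001  0.436 -0.9  ]
 [-1.    -0.    -0.002]]
[-0.0551  0.5677 -0.7   ]
(np.float64(-140.76997626175609), np.float64(39.230023738243915))
[[-0.001  0.9    0.436]
 [ 0.001  0.436 -0.9  ]
 [-1.    -0.    -0.002]]
tin top [0.635 0.337] station frame 0.0577 -0.1214
small top ctr [0.393 0.352] station frame 0.0161 0.1173
grip top [0.484 0.223] station frame -0.0876 -0.0016
trig top [0.491 0.26 ] station frame -0.0505 -0.0001
```

Emit:
servo_tool(motion=[[-0.056,0.363,-0.277,25.8,-1],[-0.056,0.363,-0.277,25.8,-1],[-0.056,0.363,-0.277,25.8,-1],[-0.056,0.363,-0.277,25.8,-1],[-0.056,0.363,-0.277,25.8,-1],[-0.056,0.363,-0.277,25.8,-1],[-0.056,0.363,-0.277,25.8,-1],[-0.056,0.363,-0.277,25.8,-1]])

```text
clock: 0.9
tcp_pos: [0.4732, -0.2519, 0.453]
orientation: [1.209, 1.211, -1.209]
contact_force: [1.2, 0.2, -0.5]
grip_width: 0.0851
```

```bash
python3 - <<'E'
from h import *
o=get_obs()
print(o["joints"].round(2),*move(o,(.5,-.2,.46),np.pi/2)[:2])
print(*move(o,(.5,.27,.46),np.radians(76.6))[:2])
E
```

```text
[ 0.43  0.21 -0.06  1.83  0.01  1.11 -1.21] [-0.007   0.0268 -0.0519] (np.float64(-179.9705620467137), np.float64(0.02943795328630472))
[-0.0063  0.0271 -0.5219] (np.float64(-166.5705622885619), np.float64(13.429437711438112))
```

Emit:
servo_tool(motion=[[-0.007,0.027,-0.052,0,-1],[-0.007,0.027,-0.052,0,-1],[-0.007,0.027,-0.052,0,-1],[-0.007,0.027,-0.052,0,-1]])

```text
clock: 1.3
tcp_pos: [0.4995, -0.2013, 0.4596]
orientation: [1.209, 1.211, -1.211]
contact_force: [-0.4, -0.4, 0.1]
grip_width: 0.0852
```

```bash
python3 - <<'E'
from h import *
import cv2
o=get_obs();im=grab_frame("wrist")[:,:,::-1]
np.save("o1.npy",o,allow_pickle=True)
cv2.imwrite("pics/w1_raw.png",im)
f=wristproj(o);S=800/560
d=cv2.resize(im,(800,600),interpolation=cv2.INTER_CUBIC)
for p,L in(((.4755,-.0036,.949),[(-42,-30,74),(-42,30,74),(42,30,74),(42,-30,74)]),((.5025,-.3066,-.0108),[(-56,108,30),(56,108,30),(56,-108,30),(-56,-108,30)])):
    cv2.polylines(d,[((f(place(p,L))+.5)*S).astype(int)],True,(0,255,0),1)
    print(f(place(p,L)).round(1).tolist())
cv2.imwrite("pics/w1.png",d);print(o["tcp_pos"],o["joints"].round(2))
E
```

```text
[[149.0, 198.6], [123.4, 239.7], [56.3, 198.7], [80.4, 154.6]]
[[277.6, 211.0], [278.3, 119.3], [462.8, 120.8], [448.5, 212.4]]
[ 0.49945149 -0.20126733  0.45955388] [ 0.35  0.21 -0.1   1.81  0.02  1.13 -1.33]
```

View pics/w1.png

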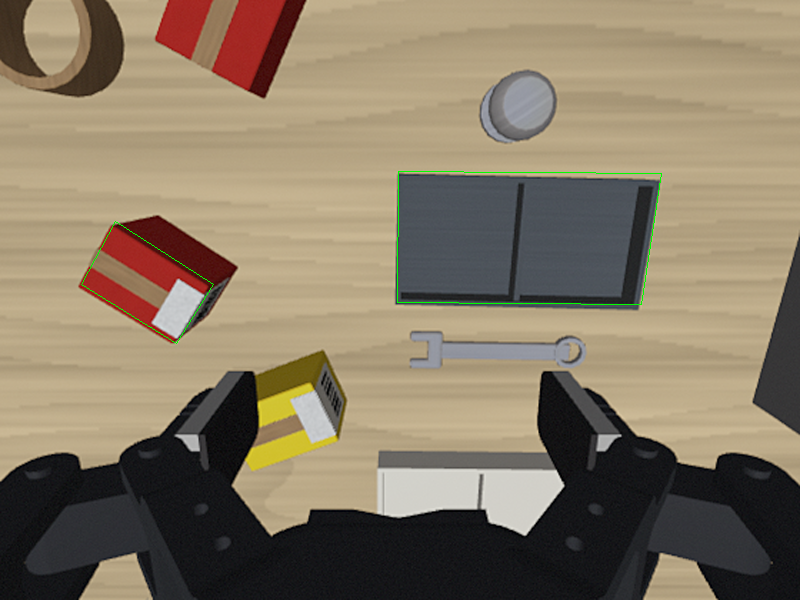

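The wrist view confirms the label carton within about 2 px. The tray's true rim corners are about (399,173), (660,181), (638,309) and (396,304), so I'll refit it.

```bash
python3 - <<'E'
from h import *
o=np.load("o1.npy",allow_pickle=True).item();f=wristproj(o)
v=lambda a:np.array(a)*.7-.3
p,r=fit(f,[(56,108,30),(56,-108,30),(-56,-108,30),(-56,108,30)],v([(399,173),(660,181),(638,309),(396,304)]),[.5,-.3,0]);print("tray",p.round(4),r.round(1).tolist())
p2,r=fit(f,[(-42,-30,74),(-42,30,74),(42,30,74),(42,-30,74)],v([(212,287),(174,343),(80,285),(114,223)]),[.47,0,.95]);print("label",p2.round(4),r.round(1).tolist())
print("bays",place(p,[(0,53.5,5),(0,-53.5,5)]).round(4))
for t in((.5,.27,.46),):print(*move(get_obs(),t,np.radians(76.6))[:2])
E
```

```text
tray [ 0.4987 -0.306  -0.0283] [[-0.4, 0.2], [0.6, -0.6], [0.3, 0.7], [-0.6, -0.1]]
label [ 0.4744 -0.0022  0.9376] [[-0.2, -0.5], [0.3, 0.9], [-0.5, -0.0], [0.3, -0.3]]
bays [[ 0.5002 -0.2525  0.005 ]
 [ 0.4972 -0.3595  0.005 ]]
[-1.000e-04 -4.000e-04 -4.719e-01] (np.float64(-166.74561761360792), np.float64(13.25438238639208))
```

Emit:
servo_tool(motion=[[0,0,-0.45,13,-1],[0,0,-0.45,13,-1],[0,0,-0.45,13,-1],[0,0,-0.45,13,-1],[0,0,-0.45,13,-1],[0,0,-0.45,13,-1],[0,0,-0.45,13,-1],[0,0,-0.45,13,-1]])

```text
clock: 2.15
tcp_pos: [0.5009, 0.1947, 0.4597]
orientation: [1.378, 1.091, -1.381]
contact_force: [0.9, 0.2, 0.1]
grip_width: 0.0854
```

Emit:
servo_tool(motion=[[0,0,-0.1,1,-1],[0,0,-0.1,1,-1],[0,0,-0.1,1,-1],[0,0,-0.1,1,-1]])

```text
clock: 2.55
tcp_pos: [0.525, 0.2911, 0.4586]
orientation: [1.39, 1.08, -1.396]
contact_force: [-0.1, -0.7, 0.1]
grip_width: 0.0854
```

```bash
python3 - <<'E'
from h import *
import cv2
o=get_obs();im=grab_frame("wrist")[:,:,::-1]
np.save("o2.npy",o,allow_pickle=True)
cv2.imwrite("pics/w2_raw.png",im)
f=wristproj(o);S=800/560
d=cv2.resize(im,(800,600),interpolation=cv2.INTER_CUBIC)
for p,L in(((.5031,.3087,1.3371),[(-140,-70,10),(-140,70,10),(140,70,10),(140,-70,10)]),((.5031,.3087,1.3371),[(-105,-14,175),(-105,14,175),(-75,14,175),(-75,-14,175)]),((.5031,.3087,1.3371),[(-45,-9,160),(-45,9,160),(-55,9,160),(-55,-9,160)]),((.5145,.3878,1.2457),[(-27,-27,110),(-27,27,110),(27,27,110),(27,-27,110)])):
    cv2.polylines(d,[((f(place(p,L))+.5)*S).astype(int)],True,(0,255,0),1)
cv2.imwrite("pics/w2.png",d);print(o["tcp_pos"],o["joints"].round(2))
E
```

```text
[0.52496274 0.29112765 0.4586072 ] [-0.32  0.34 -0.38  1.66  0.13  1.18 -2.55]
```

View pics/w2.png

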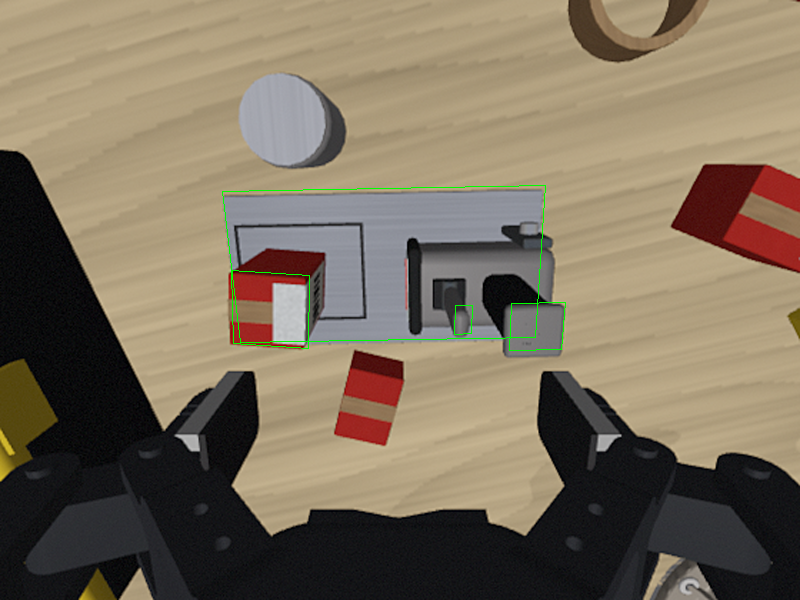

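Overlays agree within about 3 px. I'll refine the station using the outline corners (235,226), (361,223), (366,318) and plate corners, and the tall carton's top corners.

```bash
python3 - <<'E'
from h import *
o=np.load("o2.npy",allow_pickle=True).item();f=wristproj(o)
v=lambda a:np.array(a)*.7-.3
p,r=fit(f,[(129,-42,10),(21,-42,10),(21,42,10),(140,-70,10),(-140,-70,10),(140,70,10),(-90,0,177)],v([(235,226),(361,223),(366,318),(224,194),(545,187),(240,345),(533,330)]),[.5,.3,1.33]);print("station",p.round(4),r.round(1).tolist())
t,r=fit(f,[(27,-27,110),(-27,-27,110),(-27,27,110),(27,27,110)],v([(230,272),(310,277),(308,348),(233,346)]),[.5,.38,1.25]);print("tall",t.round(4),r.round(1).tolist())
q=(t+np.array([.5145,.3878,1.2457]))/2;print(q)
o=get_obs();print(*move(o,(q[0],q[1],.32),q[2])[:2])
E
```

```text
station [0.5012 0.3101 1.339 ] [[1.9, 0.4], [-0.9, 0.6], [-1.6, -2.7], [-1.8, 0.4], [-0.8, 0.2], [-0.2, -0.1], [2.1, 0.8]]
tall [0.5135 0.3882 1.2579] [[0.4, 0.2], [-0.9, -0.2], [0.1, 0.7], [0.3, -0.7]]
[0.51397748 0.38801669 1.25180619]
[ 0.1386 -0.0351 -0.0926] (np.float64(-176.29447050362745), np.float64(3.7055294963725487))
```

Emit:
servo_tool(motion=[[0.05,-0.035,-0.093,-86.3,-1],[0.05,-0.035,-0.093,-86.3,-1],[0.05,-0.035,-0.093,-86.3,-1],[0.05,-0.035,-0.093,-86.3,-1],[0.05,-0.035,-0.093,-86.3,-1],[0.05,-0.035,-0.093,-86.3,-1],[0.1,-0.035,-0.093,-86.3,-1],[0.138,-0.035,-0.093,-86.3,-1]])

```text
clock: 3.4
tcp_pos: [0.5158, 0.3851, 0.3197]
orientation: [0.483, 1.516, -0.488]
contact_force: [0.8, -1.4, -0.8]
grip_width: 0.0854
```

```bash
python3 - <<'E'
from h import *
o=get_obs();print(*move(o,(.514,.388,.235),1.2518+np.pi/2)[:2],o["joints"].round(2))
E
```

```text
[ 0.0847  0.0016 -0.0032] (np.float64(162.72671504239423), np.float64(-17.273284957605767)) [-0.31  0.58 -0.6   1.68  0.38  1.   -1.66]
```

Emit:
servo_tool(motion=[[0,0.002,-0.003,-17.3,-1],[0,0.002,-0.003,-17.3,-1],[0.03,0.002,-0.003,-17.3,-1],[0.06,0.002,-0.003,-17.3,-1],[0.085,0.002,-0.003,-17.3,-1],[0.085,0.002,-0.003,-17.3,-1]])

```text
clock: 4.0
tcp_pos: [0.5149, 0.384, 0.2311]
orientation: [0.245, 1.56, -0.261]
contact_force: [-0.7, -0.4, -0.2]
grip_width: 0.0854
```

Emit:
servo_tool(motion=[[0,0,0,0,1],[0,0,0,0,1],[0,0,0,0,1],[0,0,0,0,1],[0,0,0,0,1],[0,0,0,0,1]], force=50)

```text
clock: 4.6
tcp_pos: [0.5154, 0.384, 0.2326]
orientation: [0.246, 1.557, -0.261]
contact_force: [-0.9, -2.6, 6.5]
grip_width: 0.0537
```

Emit:
servo_tool(motion=[[-0.02,0,0,0,1],[-0.06,0,0,0,1],[-0.11,0,0,0,1],[-0.15,0,0,0,1],[-0.19,0,0,0,1],[-0.22,0,0,0,1],[-0.22,0,0,0,1]])

```text
clock: 5.3
tcp_pos: [0.5161, 0.3873, 0.4577]
orientation: [0.25, 1.552, -0.255]
contact_force: [0.6, -0.5, -2.7]
grip_width: 0.0532
```

```bash
python3 - <<'E'
from h import *
o=get_obs();print(*move(o,(.497,-.359,.45),-.022)[:2],o["joints"].round(2))
E
```

```text
[ 0.0105 -0.714   0.2181] (np.float64(-17.198489694119147), np.float64(162.80151030588087)) [-0.24  0.48 -0.72  1.53  0.33  1.26 -1.32]
```

Emit:
servo_tool(motion=[[0,-0.03,0.01,-3,1],[0,-0.07,0.022,-6,1],[0,-0.12,0.037,-9,1],[0,-0.17,0.052,-12,1],[0,-0.22,0.067,-15,1],[0,-0.27,0.082,-17,1],[0,-0.32,0.098,-17,1],[0,-0.37,0.113,-17,1]])

```text
clock: 6.1
tcp_pos: [0.5055, 0.0119, 0.4578]
orientation: [0.017, 1.569, -0.023]
contact_force: [2.5, -0.6, -2.5]
grip_width: 0.0536
```

```bash
python3 - <<'E'
from h import *
o=get_obs();print(*move(o,(.497,-.359,.45),-.022)[:2],o["joints"].round(2))
E
```

```text
[ 0.0093 -0.3709  0.0009] (np.float64(-0.19000381581502754), np.float64(179.80999618418497)) [ 0.48  0.22 -0.72  1.85  0.16  1.13 -0.32]
```

Emit:
servo_tool(motion=[[0,-0.05,0,0,1],[0,-0.1,0,0,1],[0,-0.15,0,0,1],[0,-0.2,0,0,1],[0,-0.25,0,0,1],[0.01,-0.3,0,0,1],[0.03,-0.35,0,0,1],[0.05,-0.374,0.001,0,1]])

```text
clock: 6.9
tcp_pos: [0.4956, -0.3663, 0.4076]
orientation: [0.019, 1.57, -0.027]
contact_force: [-1.0, 0.2, -2.5]
grip_width: 0.0538
```

Emit:
servo_tool(motion=[[0.03,0,0,0,1],[0.06,0,0,0,1],[0.06,0,0,0,1]])

```text
clock: 7.2
tcp_pos: [0.4933, -0.3659, 0.3416]
orientation: [0.023, 1.579, -0.023]
contact_force: [-1.5, -0.0, -3.3]
grip_width: 0.0538
```

```bash
python3 - <<'E'
from h import *
import cv2
o=get_obs();im=grab_frame("wrist")[:,:,::-1]
d=cv2.resize(im,(800,600),interpolation=cv2.INTER_CUBIC)
f=wristproj(o)
for L in([(-56,-108,30),(-56,108,30),(56,108,30),(56,-108,30)],[(-51,-103.5,5),(-51,-3.5,5),(51,-3.5,5),(51,-103.5,5)]):
    cv2.polylines(d,[((f(place((.4995,-.306,-.022),L))+.5)/.7).astype(int)],True,(0,255,0),1)
cv2.imwrite("pics/w3.png",d)
print(*move(o,(.497,-.363,.228),-.022)[:2],o["joints"].round(2),o["contact_force"])
E
```

```text
[0.1135 0.003  0.0046] (np.float64(-0.41689961341851695), np.float64(179.5831003865815)) [ 0.89  0.49 -0.48  1.74  0.26  0.99  0.28] [-1.50868699e+00 -1.14011452e-03 -3.31898714e+00]
```

View pics/w3.png

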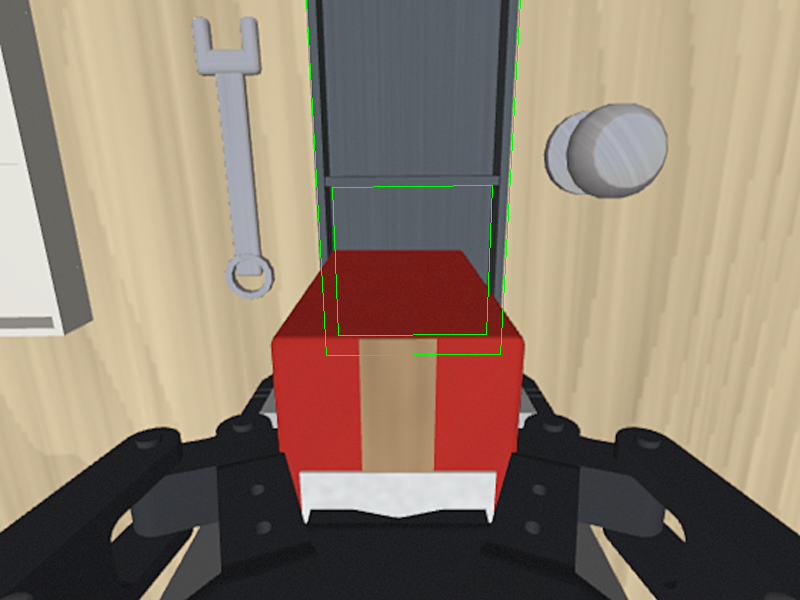

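The tall carton is held level over the far bay. The projected tray outline matches the real one, with the divider at row 180. Lowering now.

Emit:
servo_tool(motion=[[0.03,0.003,0.005,0,1],[0.06,0.003,0.005,0,1],[0.085,0.003,0.005,0,1],[0.1,0.003,0.005,0,1],[0.108,0.003,0.005,0,1],[0.113,0.003,0.005,0,1],[0.113,0.003,0.005,0,1]])

```text
clock: 7.95
tcp_pos: [0.4995, -0.3634, 0.2321]
orientation: [0.021, 1.575, -0.024]
contact_force: [0.4, -0.1, -3.1]
grip_width: 0.0534
```

Emit:
servo_tool(motion=[[0.002,0,0,0,1],[0.004,0,0,0,1],[0.005,0,0,0,1],[0.006,0,0,0,1]])

```text
clock: 8.35
tcp_pos: [0.4997, -0.3635, 0.2277]
orientation: [0.02, 1.574, -0.025]
contact_force: [-5.5, 3.5, 15.5]
grip_width: 0.0535
```

Emit:
servo_tool(motion=[[-0.001,0,0,0,1],[-0.001,0,0,0,-0.6],[-0.001,0,0,0,-0.6],[-0.001,0,0,0,-1],[-0.001,0,0,0,-1],[-0.001,0,0,0,-1]])

```text
clock: 8.95
tcp_pos: [0.4998, -0.3635, 0.2286]
orientation: [0.02, 1.574, -0.025]
contact_force: [0.5, 0.6, 0.5]
grip_width: 0.0851
```

Emit:
servo_tool(motion=[[-0.03,0,0,0,-1],[-0.07,0,0,0,-1],[-0.12,0,0,0,-1],[-0.16,0,0,0,-1],[-0.19,0.02,0,0,-1],[-0.19,0.05,0,0,-1]])

```text
clock: 9.55
tcp_pos: [0.5027, -0.3144, 0.4234]
orientation: [0.019, 1.567, -0.032]
contact_force: [1.1, -0.2, -0.9]
grip_width: 0.0858
```

```bash
python3 - <<'E'
from h import *
import cv2
o=get_obs();im=grab_frame("scene")[:,:,::-1]
cv2.imwrite("pics/s4.png",cv2.resize(im[155:290,170:330],None,fx=4,fy=4,interpolation=cv2.INTER_CUBIC))
print(*move(o,(.475,-.003,.35),.942+np.pi/2)[:2],o["joints"].round(2),o["contact_force"],o["grip_width"])
E
```

```text
[ 0.0708  0.3109 -0.0381] (np.float64(-145.83670386673793), np.float64(34.163296133262065)) [ 0.86  0.37 -0.52  1.71  0.21  1.11  0.24] [ 1.14980325 -0.23514747 -0.86672712] 0.08578172134088388
```

View pics/s4.png

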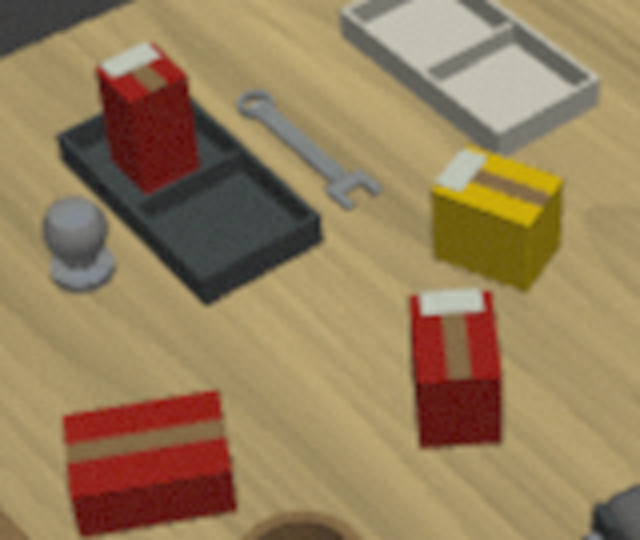

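The tall carton stands upright in the far bay at crop (150,120) and the near bay is free. Next is the label carton.

Emit:
servo_tool(motion=[[0.07,0.311,-0.038,34,-1],[0.07,0.311,-0.038,34,-1],[0.07,0.311,-0.038,34,-1],[0.07,0.311,-0.038,34,-1],[0.07,0.311,-0.038,34,-1],[0.07,0.311,-0.038,34,-1],[0.07,0.311,-0.038,34,-1],[0.07,0.311,-0.038,34,-1]])

```text
clock: 10.4
tcp_pos: [0.4719, 0.0094, 0.3499]
orientation: [0.476, 1.518, -0.478]
contact_force: [0.1, -0.8, -0.2]
grip_width: 0.0854
```

```bash
python3 - <<'E'
from h import *
import cv2
o=get_obs();im=grab_frame("wrist")[:,:,::-1]
d=cv2.resize(im,(800,600),interpolation=cv2.INTER_CUBIC)
f=wristproj(o)
L=[(-42,-30,74),(-42,30,74),(42,30,74),(42,-30,74)]
cv2.polylines(d,[((f(place((.475,-.003,.942),L))+.5)/.7).astype(int)],True,(0,255,0),1)
cv2.imwrite("pics/w5.png",d)
print(*move(o,(.475,-.003,.203),.942+np.pi/2)[:2],o["joints"].round(2),o["tcp_pos"])
E
```

```text
[ 0.1469 -0.0083  0.0096] (np.float64(-178.88007569046192), np.float64(1.119924309538078)) [ 0.36  0.26 -0.59  2.05  0.19  0.88 -0.94] [0.47192618 0.00940954 0.34985059]
```

View pics/w5.png

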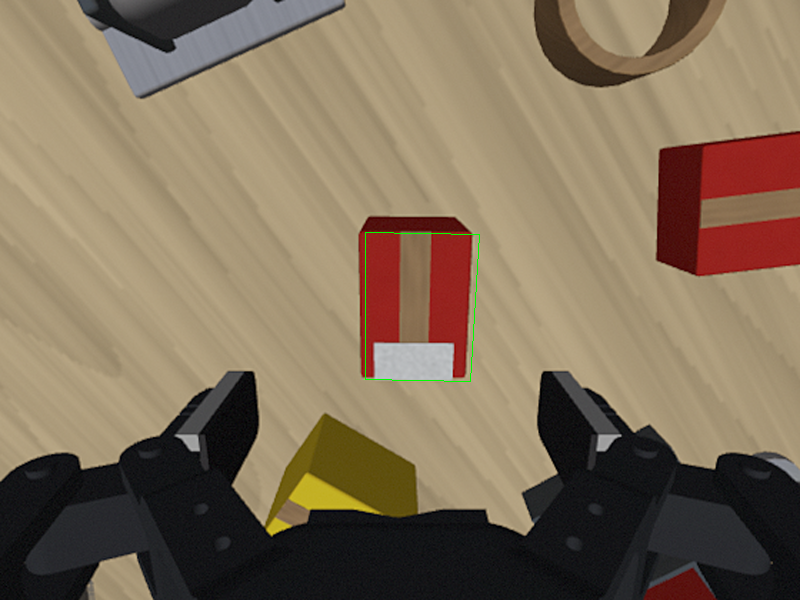

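The carton's top corners are at (360,233), (472,233), (466,378), (361,378), about 5 px left of the prediction. I'll refit.

```bash
python3 - <<'E'
from h import *
o=get_obs();f=wristproj(o)
p,r=fit(f,[(42,30,74),(42,-30,74),(-42,-30,74),(-42,30,74)],np.array([(360,233),(472,233),(466,378),(361,378)])*.7-.3,[.475,0,.94]);print(p.round(4),r.round(1).tolist())
print(*move(o,(p[0],p[1],.203),p[2]+np.pi/2)[:2])
E
```

```text
[ 0.4738 -0.0038  0.9521] [[-1.1, -0.8], [0.9, -0.4], [0.1, 0.9], [0.1, 0.6]]
[ 0.1471 -0.0076  0.007 ] (np.float64(-179.6430573245913), np.float64(0.3569426754087033))
```

Emit:
servo_tool(motion=[[0,-0.008,0.007,0.4,-1],[0.03,-0.008,0.007,0.4,-1],[0.065,-0.008,0.007,0.4,-1],[0.1,-0.008,0.007,0.4,-1],[0.13,-0.008,0.007,0.4,-1],[0.147,-0.008,0.007,0.4,-1],[0.147,-0.008,0.007,0.4,-1]])

```text
clock: 11.15
tcp_pos: [0.4729, -0.0065, 0.2011]
orientation: [0.484, 1.519, -0.491]
contact_force: [0.4, 0.5, 0.6]
grip_width: 0.0855
```

Emit:
servo_tool(motion=[[0,0,0,0,1],[0,0,0,0,1],[0,0,0,0,1],[0,0,0,0,1],[0,0,0,0,1]], force=60)

```text
clock: 11.65
tcp_pos: [0.4733, -0.0071, 0.202]
orientation: [0.484, 1.517, -0.493]
contact_force: [-1.5, -3.1, 6.9]
grip_width: 0.0594
```

```bash
python3 - <<'E'
from h import *
o=get_obs();a=o["tcp_pos"];np.save("g.npy",o,allow_pickle=True);v=np.array([.4738,-.0038])-a[:2];c,s=np.cos(.952),np.sin(.952)
print("carton centre rel TCP in carton axes",v@[c,s],v@[-s,c])
print(*move(o,(0.474,-.004,.4),.952+np.pi/2)[:2])
E
```

```text
carton centre rel TCP in carton axes 0.0029838674656444786 0.0015366338437930343
[-0.198   0.0019 -0.0013] (np.float64(179.72630737473662), np.float64(-0.27369262526337934))
```

Emit:
servo_tool(motion=[[-0.02,0,0,0,1],[-0.06,0,0,0,1],[-0.1,0,0,0,1],[-0.15,0,0,0,1],[-0.2,0,0,0,1],[-0.23,0,0,0,1],[-0.24,0,0,0,1]])

```text
clock: 12.35
tcp_pos: [0.4743, -0.0056, 0.4451]
orientation: [0.485, 1.511, -0.491]
contact_force: [1.2, 0.5, -4.7]
grip_width: 0.0593
```

```bash
python3 - <<'E'
from h import *
o=get_obs();print(*move(o,(.5186,.3796,.44),1.338+np.pi/2)[:2],o["joints"].round(2))
E
```

```text
[ 0.0032  0.3386 -0.189 ] (np.float64(157.61884408146915), np.float64(-22.38115591853085)) [ 0.44  0.15 -0.61  1.94  0.1   1.08 -0.84]
```

Emit:
servo_tool(motion=[[0,0.03,-0.017,-4,1],[0,0.065,-0.036,-8,1],[0,0.105,-0.059,-12,1],[0,0.145,-0.081,-16,1],[0,0.185,-0.103,-20,1],[0,0.225,-0.126,-22.4,1],[0,0.265,-0.148,-22.4,1],[0,0.3,-0.168,-22.4,1]])

```text
clock: 13.15
tcp_pos: [0.5126, 0.3379, 0.4406]
orientation: [0.176, 1.563, -0.187]
contact_force: [-0.1, -0.3, -4.0]
grip_width: 0.0592
```

```bash
python3 - <<'E'
from h import *
o=get_obs();print(*move(o,(.5186,.3796,.34),1.338+np.pi/2)[:2],o["joints"].round(2))
E
```

```text
[ 0.1003  0.0426 -0.0037] (np.float64(-179.91484304296353), np.float64(0.08515695703647452)) [-0.12  0.45 -0.77  1.63  0.33  1.21 -1.19]
```

Emit:
servo_tool(motion=[[0,0.025,-0.002,0,1],[0,0.043,-0.004,0,1],[0.03,0.043,-0.004,0,1],[0.06,0.043,-0.004,0,1],[0.1,0.043,-0.004,0,1],[0.13,0.043,-0.004,0,1],[0.15,0.043,-0.004,0,1],[0.15,0.043,-0.004,0,1]])

```text
clock: 13.95
tcp_pos: [0.5168, 0.3778, 0.2844]
orientation: [0.17, 1.571, -0.192]
contact_force: [-0.5, -0.5, -5.6]
grip_width: 0.0593
```

```bash
python3 - <<'E'
from h import *
import cv2
o=get_obs();print(*move(o,(.5186,.3796,.213),1.338+np.pi/2)[:2],o["contact_force"])
im=grab_frame("scene")[:,:,::-1]
d=cv2.resize(im[240:395,290:430],None,fx=3.8,fy=3.8,interpolation=cv2.INTER_CUBIC)
cv2.imwrite("pics/s6.png",d)
E
```

```text
[0.0714 0.0032 0.0018] (np.float64(-179.86496131112904), np.float64(0.1350386888709636)) [-0.45144793 -0.54283561 -5.58064904]
```

View pics/s6.png

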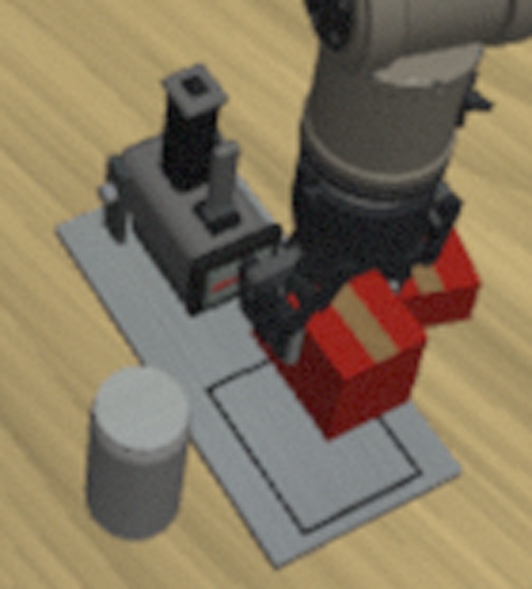

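The carton hovers level and square over the outline, whose corners are at (208,388), (305,534), (420,474). Lowering.

Emit:
servo_tool(motion=[[0.02,0.003,0.002,0,1],[0.04,0.003,0.002,0,1],[0.055,0.003,0.002,0,1],[0.064,0.003,0.002,0,1],[0.068,0.003,0.002,0,1],[0.07,0.003,0.002,0,1],[0.07,0.003,0.002,0,1]])

```text
clock: 14.7
tcp_pos: [0.5198, 0.3807, 0.2175]
orientation: [0.173, 1.567, -0.189]
contact_force: [-0.3, 0.6, -5.1]
grip_width: 0.0594
```

```bash
python3 - <<'E'
from h import *
import cv2
o=get_obs();print(*move(o,(.5186,.3796,.212),1.338+np.pi/2)[:2],o["contact_force"])
im=grab_frame("scene")[:,:,::-1]
cv2.imwrite("pics/s7.png",cv2.resize(im[310:395,325:425],None,fx=7,fy=7,interpolation=cv2.INTER_CUBIC))
E
```

```text
[ 0.0056 -0.0013 -0.0009] (np.float64(-179.87743594789384), np.float64(0.1225640521061564)) [-0.30649446  0.56568918 -5.13039679]
```

View pics/s7.png

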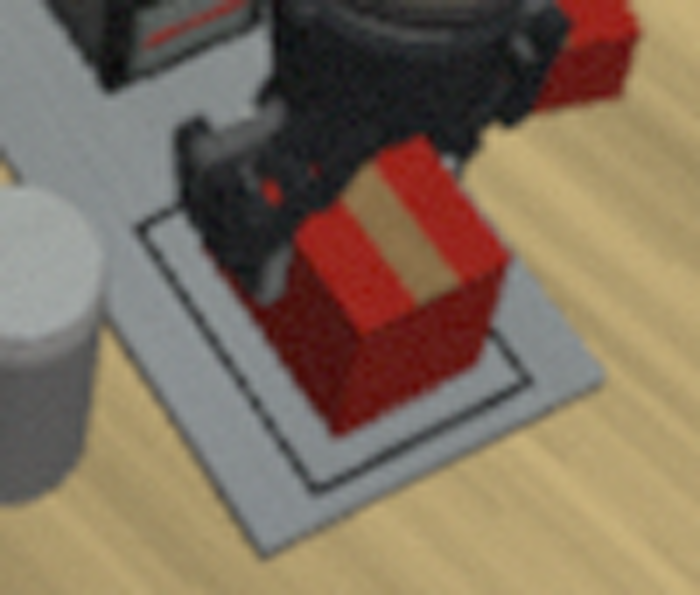

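```bash
python3 - <<'E'
from h import *
f=lambda P:projcam("scene",P)
def inv(px,z):
    px=np.array(px)/7+[325,310]-.4
    return least_squares(lambda p:f(np.array([[p[0],p[1],z]]))[0]-px,[.5,.3]).x
A,B,C=[inv(p,.01) for p in((143,230),(318,490),(530,382))]
D,E=[inv(p,.0155) for p in((335,437),(478,366))]
u=(B-A)/np.linalg.norm(B-A);v=np.array([-u[1],u[0]])
print("yaw",np.arctan2(u[1],u[0]),"len",np.linalg.norm(B-A),np.linalg.norm(C-B),"centre",(A+C)/2)
for q in(D,E):print((q-B)@u,(q-B)@v)
E
```

```text
yaw 1.3392588695823495 len 0.1091754821878354 0.08592088467901793 centre [0.51878351 0.38154402]
-0.011108327314921755 0.013499206661619174
-0.010795736623739293 0.07124780675534115
```

The carton is centred in the outline, with about 11 mm margin at the +x end, 13.5 and 14.7 mm at the sides, and matching yaw. I'll set it down and release.

Emit:
servo_tool(motion=[[0.002,-0.001,0,0,1],[0.004,-0.001,0,0,1],[0.006,-0.001,0,0,1],[0.0065,-0.001,0,0,1]])

```text
clock: 15.15
tcp_pos: [0.5197, 0.3798, 0.2122]
orientation: [0.173, 1.567, -0.19]
contact_force: [-3.3, -4.1, 7.9]
grip_width: 0.0592
```

Emit:
servo_tool(motion=[[0,0,0,0,-0.6],[0,0,0,0,-0.6],[0,0,0,0,-1],[0,0,0,0,-1],[0,0,0,0,-1]])

```text
clock: 15.65
tcp_pos: [0.5197, 0.3799, 0.2122]
orientation: [0.173, 1.566, -0.189]
contact_force: [0.1, -1.0, -0.6]
grip_width: 0.0851
```

Emit:
servo_tool(motion=[[-0.03,0,0,0,-1],[-0.07,0,0,0,-1],[-0.11,0,0,0,-1],[-0.15,0,0,-8,-1],[-0.19,0,0,-16,-1],[-0.21,0,0,-24,-1],[-0.21,-0.02,0,-32,-1],[-0.21,-0.05,0,-40,-1]])

```text
clock: 16.45
tcp_pos: [0.5086, 0.3343, 0.4238]
orientation: [-0.378, 1.543, 0.368]
contact_force: [0.3, -0.2, 0.4]
grip_width: 0.0855
```

```bash
python3 - <<'E'
from h import *
o=get_obs();print(*move(o,(.4843,.236,.42),1.339)[:2],o["joints"].round(2))
E
```

```text
[ 0.0046 -0.0762 -0.0666] (np.float64(-49.48232188821673), np.float64(130.51767811178325)) [-0.01  0.51 -0.93  1.65  0.43  1.21 -0.57]
```

Emit:
servo_tool(motion=[[0,-0.02,-0.018,-8,-1],[0,-0.05,-0.044,-16,-1],[0,-0.076,-0.067,-24,-1],[0,-0.076,-0.067,-32,-1],[0,-0.076,-0.067,-40,-1],[0,-0.076,-0.067,-49.5,-1],[0,-0.076,-0.067,-49.5,-1]])

```text
clock: 17.15
tcp_pos: [0.4839, 0.2358, 0.4245]
orientation: [-1.042, 1.317, 1.036]
contact_force: [-0.6, 0.6, -0.0]
grip_width: 0.0853
```

```bash
python3 - <<'E'
from h import *
import cv2
o=get_obs();print(*move(o,(.4843,.236,.36),1.339)[:2],o["joints"].round(2))
im=grab_frame("wrist")[:,:,::-1];f=wristproj(o)
d=cv2.resize(im,(800,600),interpolation=cv2.INTER_CUBIC)
p=(.5015,.309,1.339)
for L in([(-105,-14,175),(-105,14,175),(-75,14,175),(-75,-14,175)],[(-45,-9,160),(-45,9,160),(-55,9,160),(-55,-9,160)],[(21,-42,10),(21,42,10),(129,42,10),(129,-42,10)]):
    cv2.polylines(d,[((f(place(p,L))+.5)/.7).astype(int)],True,(0,255,0),1)
cv2.imwrite("pics/w8.png",d)
E
```

```text
[ 0.0644 -0.0005  0.0008] (np.float64(0.11480902813597291), np.float64(-179.88519097186403)) [ 0.33  0.48 -1.18  1.8   0.48  1.19  0.35]
```

View pics/w8.png

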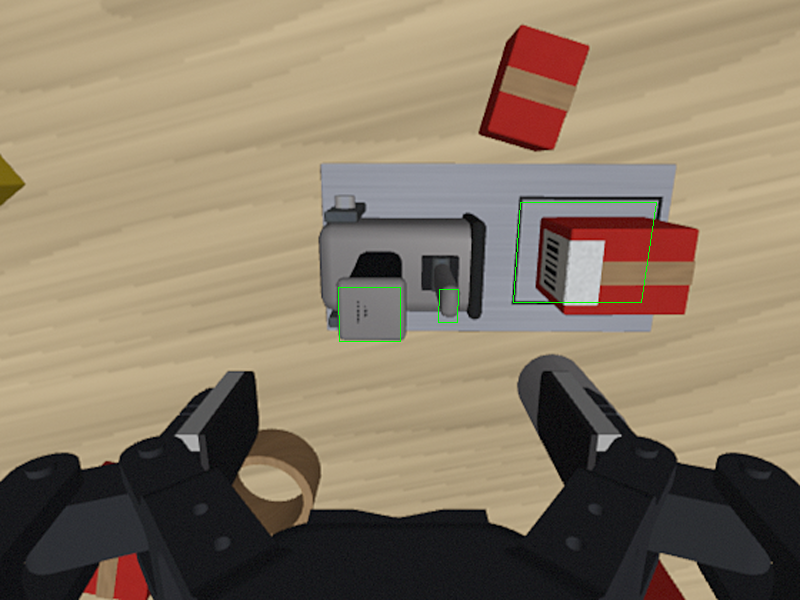

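The view shows the carton released inside the outline with its barred label toward the window. The trigger tip is at (449,302) and the cap centre at (372,309), about 4 px (2 mm) above the overlay, so I'll shift tool y by +2 mm. That was the 12th and last picture, so the remaining checks are numeric.

Emit:
servo_tool(motion=[[0.01,0.0015,0.001,0,-1],[0.03,0.0015,0.001,0,-1],[0.05,0.0015,0.001,0,-1],[0.07,0.0015,0.001,0,-1],[0.09,0.0015,0.001,0,-1],[0.09,0.0015,0.001,0,-1]])

```text
clock: 17.8
tcp_pos: [0.4813, 0.2359, 0.3316]
orientation: [-1.039, 1.323, 1.034]
contact_force: [-1.1, -0.2, 0.5]
grip_width: 0.0857
```

```bash
python3 - <<'E'
from h import *
o=get_obs()
for x in(-75,-82.5):
    q=place((.4995,.3095,1.339),[(x,0,0)])[0];print(q,*move(o,(q[0],q[1],.293),1.339)[:2])
print(o["joints"].round(2),o["contact_force"])
E
```

```text
[0.48227054 0.23650585 0.        ] [ 0.0386 -0.001   0.0013] (np.float64(-0.1457431001245907), np.float64(179.85425689987542))
[0.48054759 0.22920644 0.        ] [ 0.0386 -0.001  -0.0062] (np.float64(-0.1457431001245907), np.float64(179.85425689987542))
[ 0.25  0.57 -1.09  1.9   0.59  1.05  0.24] [-1.06816274 -0.17469935  0.5039391 ]
```

Emit:
servo_tool(motion=[[0.015,-0.001,0.001,0,-1],[0.03,-0.001,0.001,0,-1],[0.038,-0.001,0.001,0,-1],[0.038,-0.001,0.001,0,-1],[0.038,-0.001,0.001,0,-1]], force=30)

```text
clock: 18.3
tcp_pos: [0.4823, 0.2364, 0.2937]
orientation: [-1.039, 1.323, 1.035]
contact_force: [0.2, -0.5, 0.4]
grip_width: 0.0853
```

```bash
python3 - <<'E'
from h import *
o=get_obs()
q=place((.4995,.3095,1.339),[(-84,0,0)])[0];print(*move(o,(q[0],q[1],.293),1.339)[:2],o["contact_force"],o["tcp_pos"],o["joints"].round(2))
E
```

```text
[ 0.0008 -0.     -0.0089] (np.float64(-0.14549215241574812), np.float64(179.85450784758424)) [ 0.1897419  -0.52130188  0.43173278] [0.48227679 0.23644819 0.29369999] [ 0.22  0.62 -1.05  1.93  0.65  0.99  0.2 ]
```

Emit:
servo_tool(motion=[[0.001,0,-0.005,0,-1],[0.001,0,-0.008,0,-1],[0.001,0,-0.0085,0,1],[0.001,0,-0.0085,0,1],[0.001,0,-0.0085,0,1],[0.001,0,-0.0085,0,1],[0.001,0,-0.0085,0,1],[0.001,0,-0.0085,0,1]], force=30)

```text
clock: 19.1
tcp_pos: [0.4812, 0.231, 0.2958]
orientation: [-1.036, 1.314, 1.036]
contact_force: [-2.2, 2.6, 14.4]
grip_width: 0.0484
```

Emit:
servo_tool(motion=[[0,0,0,0,1],[0,0,0,0,1],[0,0,-0.001,0,1],[0,0,-0.002,0,1],[0,0,-0.002,0,1],[0,0,-0.002,0,1]], force=60)

```text
clock: 19.7
tcp_pos: [0.4809, 0.23, 0.2963]
orientation: [-1.035, 1.311, 1.037]
contact_force: [-0.9, 1.5, -1.2]
grip_width: 0.0467
```

Emit:
servo_tool(motion=[[0,0,0,0,1],[0,0,-0.001,0,1],[0,0,-0.002,0,1],[0,0,-0.002,0,1]], force=90)

```text
clock: 20.1
tcp_pos: [0.4806, 0.229, 0.2966]
orientation: [-1.033, 1.308, 1.039]
contact_force: [0.3, 5.3, -3.6]
grip_width: 0.0458
```

The opening of 45.8 mm matches the stated squeezed size of about 45 mm, so the trigger is home. Releasing it.

Emit:
servo_tool(motion=[[0,0,0,0,-1],[0,0,0.001,0,-1],[0,0,0.003,0,-1],[0,0,0.005,0,-1],[0,0,0.006,0,-1],[0,0,0.006,0,-1],[0,0,0.006,0,-1]], force=60)

```text
clock: 20.8
tcp_pos: [0.482, 0.2346, 0.2965]
orientation: [-1.034, 1.308, 1.038]
contact_force: [0.3, 0.4, -0.0]
grip_width: 0.0852
```

```bash
python3 - <<'E'
from h import *
o=get_obs()
q=place((.4995,.3095,1.339),[(-75,0,0)])[0];print(*move(o,(q[0],q[1],.43),1.339)[:2],o["contact_force"],R.from_rotvec(o["orientation"]).as_matrix()[:,0].round(3))
E
```

```text
[-0.1335  0.0003  0.0023] (np.float64(-0.03238672073907947), np.float64(179.96761327926092)) [ 0.33290812  0.44526705 -0.0163553 ] [-0.     0.003 -1.   ]
```

Emit:
servo_tool(motion=[[-0.03,0,0.002,0,-1],[-0.07,0,0.002,0,-1],[-0.11,0,0.002,0,-1],[-0.13,0,0.01,8,-1],[-0.13,0,0.03,16,-1],[-0.13,0,0.05,24,-1],[-0.13,0,0.08,32,-1],[-0.13,0,0.11,40,-1]])

```text
clock: 21.6
tcp_pos: [0.5077, 0.3416, 0.4268]
orientation: [-0.494, 1.513, 0.498]
contact_force: [1.0, -0.9, 0.3]
grip_width: 0.0852
```

```bash
python3 - <<'E'
from h import *
import cv2
o=get_obs()
print(*move(o,(.5197,.3798,.33),1.339+np.pi/2)[:2],o["contact_force"],o["joints"].round(2))
# trigger back at rest? compare scene crops before/after around the trigger
a=cv2.imread("pics/scene0_raw.png").astype(int);b=grab_frame("scene")[:,:,::-1].astype(int)
cv2.imwrite("pics/scene9_raw.png",b)
print("diff trigger/grip area",np.abs(a-b)[256:298,330:356].mean(),"max",np.abs(a-b)[256:298,330:356].max())
E
```

```text
[0.0969 0.0235 0.0321] (np.float64(-130.42445225560797), np.float64(49.575547744392026)) [ 1.04935186 -0.90287241  0.27034217] [-0.01  0.52 -0.96  1.64  0.45  1.21 -0.43]
diff trigger/grip area 3.2854090354090353 max 18[ WARN:0@0.634] global loadsave.cpp:1063 imwrite_ Unsupported depth image for selected encoder is fallbacked to CV_8U.
```

The trigger and grip area is identical to the start within noise, so the trigger is released. Next I pick the carton up again.

Emit:
servo_tool(motion=[[0,0.012,0.016,8.5,-1],[0,0.0235,0.032,17,-1],[0,0.0235,0.032,25.5,-1],[0,0.0235,0.032,34,-1],[0.02,0.0235,0.032,42,-1],[0.05,0.0235,0.032,49.5,-1],[0.08,0.0235,0.032,49.5,-1],[0.08,0.0235,0.032,49.5,-1]])

```text
clock: 22.45
tcp_pos: [0.5178, 0.3834, 0.3435]
orientation: [0.183, 1.569, -0.181]
contact_force: [-0.3, -1.4, -1.1]
grip_width: 0.0852
```

```bash
python3 - <<'E'
from h import *
o=get_obs();print(*move(o,(.5197,.3798,.2122),1.339+np.pi/2)[:2],o["joints"].round(2))
E
```

```text
[ 0.1313 -0.0032  0.0035] (np.float64(179.98231799432597), np.float64(-0.017682005674032553)) [-0.23  0.59 -0.71  1.65  0.42  1.06 -1.3 ]
```

Emit:
servo_tool(motion=[[0,-0.003,0.003,0,-1],[0.04,-0.003,0.003,0,-1],[0.08,-0.003,0.003,0,-1],[0.11,-0.003,0.003,0,-1],[0.13,-0.003,0.003,0,-1],[0.13,-0.003,0.003,0,-1]])

```text
clock: 23.05
tcp_pos: [0.5193, 0.3792, 0.2122]
orientation: [0.182, 1.571, -0.183]
contact_force: [-0.2, -0.5, 0.3]
grip_width: 0.0857
```

Emit:
servo_tool(motion=[[0,0,0,0,1],[0,0,0,0,1],[0,0,0,0,1],[0,0,0,0,1],[0,0,0,0,1]], force=60)

```text
clock: 23.55
tcp_pos: [0.52, 0.3799, 0.2145]
orientation: [0.184, 1.568, -0.181]
contact_force: [-1.3, -1.6, 7.1]
grip_width: 0.0596
```

Emit:
servo_tool(motion=[[-0.02,0,0,0,1],[-0.06,0,0,0,1],[-0.1,0,0,0,1],[-0.15,0,0,0,1],[-0.2,0,0,0,1],[-0.23,0,0,0,1],[-0.24,0,0,0,1]])

```text
clock: 24.25
tcp_pos: [0.5211, 0.3799, 0.4587]
orientation: [0.187, 1.564, -0.178]
contact_force: [0.5, 0.3, -4.8]
grip_width: 0.0593
```

```bash
python3 - <<'E'
from h import *
o=get_obs();print(*move(o,(.501,-.2555,.44),-.022)[:2],o["joints"].round(2))
E
```

```text
[ 0.0153 -0.6231  0.1268] (np.float64(-12.047096577007807), np.float64(167.9529034229922)) [-0.2   0.49 -0.76  1.53  0.34  1.26 -1.23]
```

Emit:
servo_tool(motion=[[0,-0.03,0.006,-3,1],[0,-0.07,0.014,-6,1],[0,-0.12,0.024,-9,1],[0,-0.17,0.034,-12,1],[0,-0.22,0.044,-12,1],[0,-0.27,0.054,-12,1],[0,-0.32,0.064,-12,1],[0,-0.37,0.075,-12,1]])

```text
clock: 25.05
tcp_pos: [0.5076, 0.0064, 0.455]
orientation: [0.022, 1.574, -0.014]
contact_force: [1.6, 0.3, -5.1]
grip_width: 0.0599
```

```bash
python3 - <<'E'
from h import *
o=get_obs();print(*move(o,(.501,-.2555,.44),-.022)[:2],o["joints"].round(2))
E
```

```text
[ 0.0138 -0.262  -0.0006] (np.float64(-0.05126034465194308), np.float64(179.94873965534805)) [ 0.53  0.23 -0.76  1.85  0.17  1.13 -0.32]
```

Emit:
servo_tool(motion=[[0,-0.05,0,0,1],[0,-0.1,0,0,1],[0,-0.15,0,0,1],[0,-0.2,0,0,1],[0.01,-0.235,0,0,1],[0.03,-0.255,-0.001,0,1],[0.07,-0.262,-0.001,0,1],[0.1,-0.262,-0.001,0,1]])

```text
clock: 25.85
tcp_pos: [0.4983, -0.2569, 0.35]
orientation: [0.025, 1.578, -0.016]
contact_force: [-0.4, -0.4, -5.8]
grip_width: 0.0589
```

Emit:
servo_tool(motion=[[0,0,0,0,1],[0,0,0,0,1]])

```text
clock: 26.05
tcp_pos: [0.4974, -0.2569, 0.3486]
orientation: [0.026, 1.582, -0.015]
contact_force: [0.3, -0.3, -4.4]
grip_width: 0.0594
```

```bash
python3 - <<'E'
from h import *
o=get_obs();print(*move(o,(.501,-.2555,.2105),-.022)[:2],o["joints"].round(2))
E
```

```text
[0.138  0.0004 0.0051] (np.float64(-0.23475459882265273), np.float64(179.76524540117734)) [ 0.83  0.41 -0.58  1.85  0.27  0.96  0.1 ]
```

Emit:
servo_tool(motion=[[0.03,0.001,0.004,0,1],[0.06,0.001,0.004,0,1],[0.085,0.001,0.004,0,1],[0.1,0.001,0.004,0,1],[0.108,0.001,0.004,0,1],[0.108,0.001,0.004,0,1]])

```text
clock: 26.65
tcp_pos: [0.5006, -0.2551, 0.2408]
orientation: [0.026, 1.582, -0.015]
contact_force: [0.5, -0.0, -5.1]
grip_width: 0.0594
```

Emit:
servo_tool(motion=[[0.006,0,0,0,1],[0.012,0,0,0,1],[0.018,0,0,0,1],[0.024,0,0,0,1],[0.024,0,0,0,1]])

```text
clock: 27.15
tcp_pos: [0.4999, -0.2548, 0.2159]
orientation: [0.027, 1.583, -0.014]
contact_force: [-0.2, -0.2, -5.1]
grip_width: 0.0591
```

Emit:
servo_tool(motion=[[0.002,0,0,0,1],[0.004,0,0,0,1],[0.006,0,0,0,1],[0.007,0,0,0,1],[0.0075,0,0,0,1]])

```text
clock: 27.65
tcp_pos: [0.5, -0.2545, 0.2097]
orientation: [0.026, 1.583, -0.015]
contact_force: [-6.2, 3.1, 13.1]
grip_width: 0.0594
```

Emit:
servo_tool(motion=[[-0.001,0,0,0,1],[-0.001,0,0,0,-0.6],[-0.001,0,0,0,-0.6],[-0.001,0,0,0,-1],[-0.001,0,0,0,-1],[-0.001,0,0,0,-1]])

```text
clock: 28.25
tcp_pos: [0.5001, -0.2546, 0.2107]
orientation: [0.026, 1.583, -0.015]
contact_force: [0.3, -0.2, 0.2]
grip_width: 0.0853
```

Emit:
servo_tool(motion=[[-0.03,0,0,0,-1],[-0.07,0,0,0,-1],[-0.12,0,0,0,-1],[-0.16,0,0,0,-1],[-0.2,0,0,0,-1],[-0.22,0,0,0,-1],[-0.22,0,0,0,-1]])

```text
clock: 28.95
tcp_pos: [0.5037, -0.2561, 0.4343]
orientation: [0.024, 1.577, -0.017]
contact_force: [-0.3, 0.8, 0.3]
grip_width: 0.0853
```

```bash
python3 - <<'E'
from h import *
import cv2
o=get_obs();print(o["contact_force"],o["grip_width"])
f=wristproj(o);im=grab_frame("wrist").astype(int)
red=((im[...,0]>90)&(im[...,1]<70)&(im[...,2]<70)).astype(np.uint8)
n,l,s,c=cv2.connectedComponentsWithStats(red);print([x.tolist() for x in s[1:] if x[4]>300])
print("expected label top",f(place((.5,-.2525,np.pi/2-.022),[(-42,-30,79),(-42,30,79),(42,30,79),(42,-30,79)])).round(0).tolist())
print("expected tall top",f(place((.4985,-.3595,-.022),[(-27,-27,105),(-27,27,105),(27,27,105),(27,-27,105)])).round(0).tolist())
print("bay rim",f(place((.4995,-.306,-.022),[(-51,3,30),(51,3,30),(51,103,30),(-51,103,30)])).round(0).tolist())
a=cv2.imread("pics/scene0_raw.png").astype(int);b=grab_frame("scene")[:,:,::-1].astype(int)
d=(np.abs(a-b).max(2)>45).astype(np.uint8);n,l,s,c=cv2.connectedComponentsWithStats(d);print("changed",[x.tolist() for x in s[1:] if x[4]>25])
r=((b[...,2]>90)&(b[...,1]<70)&(b[...,0]<70)).astype(np.uint8)
n,l,s,c=cv2.connectedComponentsWithStats(r);print("scene red",[x.tolist() for x in s[1:] if x[4]>60])
g=lambda P:projcam("scene",P).round(0).tolist()
print("exp tall",g(place((.4985,-.3595,-.022),[(x,y,z) for x in(-27,27) for y in(-27,27) for z in(5,105)])))
print("exp label",g(place((.5,-.2525,-.022),[(x,y,z) for x in(-30,30) for y in(-42,42) for z in(5,79)])))
E
```

```text
[-0.28486566  0.84937596  0.28843688] 0.08529530597407864
[[397, 0, 112, 61, 3188], [244, 134, 62, 86, 3157], [252, 232, 55, 80, 2768]]
expected label top [[308.0, 224.0], [250.0, 224.0], [247.0, 142.0], [309.0, 142.0]]
expected tall top [[254.0, 317.0], [253.0, 269.0], [307.0, 269.0], [306.0, 316.0]]
bay rim [[237.0, 218.0], [322.0, 218.0], [325.0, 132.0], [233.0, 132.0]]
changed [[184, 0, 21, 25, 220], [214, 0, 48, 54, 1029], [377, 0, 37, 45, 569], [204, 2, 9, 14, 53], [354, 8, 18, 28, 245], [176, 20, 17, 28, 217], [200, 34, 13, 5, 35], [411, 47, 11, 27, 95], [187, 49, 11, 17, 74], [196, 54, 24, 19, 117], [220, 54, 9, 28, 154], [191, 67, 49, 72, 989], [372, 69, 12, 37, 116], [201, 81, 19, 8, 57], [204, 95, 11, 4, 27], [381, 113, 3, 16, 26], [424, 116, 8, 31, 56], [194, 166, 48, 54, 1164], [272, 227, 24, 40, 811], [361, 320, 36, 47, 1158]]
scene red [[271, 0, 104, 57, 1977], [421, 56, 54, 45, 1188], [518, 100, 42, 45, 1057], [194, 169, 48, 50, 728], [60, 198, 41, 26, 462], [66, 211, 65, 53, 1811], [36, 217, 138, 203, 510], [97, 247, 51, 55, 1270], [186, 253, 39, 13, 268], [187, 265, 42, 24, 746], [384, 300, 32, 28, 545], [156, 322, 55, 47, 1267], [170, 347, 90, 73, 3507], [0, 378, 20, 42, 396], [247, 405, 32, 15, 256]]
exp tall [[211.0, 188.0], [208.0, 164.0], [220.0, 196.0], [217.0, 173.0], [197.0, 195.0], [193.0, 171.0], [206.0, 203.0], [202.0, 180.0]]
exp label [[228.0, 202.0], [225.0, 184.0], [243.0, 216.0], [241.0, 198.0], [212.0, 210.0], [209.0, 193.0], [227.0, 224.0], [224.0, 207.0]]
```

```bash
python3 -c "
from bench import *
print(hand_in(),get_obs()['clock'])"
```

```text
the job is handed in; nothing more can be done
the job is handed in; nothing more can be done
```

The job is done and handed in at about 29 s on the robot's clock, out of the 72 s allowed.

**What I did:**
- I set the tall carton down upright in the tray's far bay (bay_b).
- I stood the label carton inside the outline with its label facing the window. Margins just before set-down were about 11 mm at the +x end and 13 to 15 mm at the sides.
- I let go, squeezed the trigger, released it, and then stood the label carton in the near bay (bay_a).

**Last checks:**
- **Trigger:** the squeeze needed two increases in grip force, from 30 to 60 to 90 N. The opening went from 48.4 to 45.8 mm, against the stated figure of about 45 mm. I judged the trigger home from that opening alone, since its angle cannot be read directly. After release, the trigger area looked the same as at the start, within camera noise.
- **Cartons:** both sit within about 4 px of their expected places in the tray.
- **Bystanders:** only the three places I worked in changed between the first and last scene pictures, apart from the arm itself.
- **Gripper:** it was open and raised clear, and no reading I took showed a set-down force above about 16 N.

I had used all 12 picture views before the squeeze, so the final checks were by image code and not by eye. No check failed. The station fits disagreed with each other by 2 to 4 mm, and I corrected for that before the squeeze.

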